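Tuck a cover strip under the lap plate of a sample turntable

TASK

Turn the sample turntable counter-clockwise by its black post until it meets its index stop, then pick the metal cover strip out of the tray by its yellow tab and, keeping it level and centred, slide its orange edge under the blue lap plate until the 20 mm orange band is just hidden, without lifting the blue plate. Press the strip flat onto the black sprung pad until the pad has sunk about half of its 8 mm travel (about 11 N), and finish like that: still gripping the strip and holding it pressed down, with the turntable still at its stop. Leave the jars, vial, tape, red cap and wrench where they are, and do not slam the strip down.

Things in the scene. Friction and masses are not known exactly. Their poses are not given: they have to be found in the camera images.
- base: grey round turntable base, 240 mm across, 30 mm high, fixed to the table, with a 50 x 70 mm block (24 mm high) protruding at its front (-x side, to 160 mm from the axis). Origin on the turning axis at table height. Its x axis is the direction in which the strip must slide once the turntable is at its stop
- platter (a joint): angle of the aluminium platter (260 mm across, top 45 mm above the table) on the base, rad: it starts between -1.2 and -0.6 and grows counter-clockwise seen from above up to 0 at the index stop. Friction 0.15 N m holds it where it is left (about 1.5 to 4 N at the post to turn it steadily)
- post_top (a point): centre of the top of the black upright post fixed on the platter, 18 mm diameter, 45 mm tall (from the platter's top at 45 mm to 90 mm above the table), 115 mm from the turning axis. Grip or push it to turn the platter. Its frame turns with the platter
- lap (a point): point on the platter, 60 mm above the table (level with the unpressed pad's top), directly below the middle of the blue lap plate's free edge, 25 mm from the turning axis. Its frame turns with the platter: x runs under the plate (direction in which the strip slides in), y along the edge, z up. At the stop x is the x axis of the base. Pad top in this frame: x from -90 to +35 mm, y +-65 mm
- leaf (a joint): lift angle of the blue lap plate (60 mm deep along x, 150 mm wide, 4 mm thick), hinged along its far edge 60 mm beyond the free edge on two dark brackets (at y +-83 mm, 79 mm above the table), rad: 0 closed and level, positive lifted; a light spring holds it shut. Closed, its underside is 8 mm above the unpressed pad (68 mm above the table) and its top 72 mm above the table
- seat (a joint): how far the sprung pad is pressed down, m: 0 free (its top 60 mm above the table), 0.008 bottomed. It sinks straight down; it starts to move at about 3 N (weight of the strip included) and then takes 2 N more per mm, so 4 mm is about 11 N
- pad: black rubber-faced pad on the platter on which the strip is pressed, 125 x 130 mm, its top 60 mm above the table when free. Three white ports are seen on it. Origin on the turning axis at table height (60 mm below the pad's top)
- strip: flat aluminium cover strip, 90 mm (x) x 110 mm (y) x 4 mm, about 160 g, loose in the tray. Origin at the centre of its underside, x towards the edge with the 20 mm orange band, z up. A yellow upright tab, 10 mm thick (x), 50 mm wide (y), stands 40 mm above the plate's top with its middle at x = -30 mm: grip it across its thickness, fingers closing along x
- nose (a point): middle of the strip's orange edge, at the underside, 45 mm ahead (x) of the strip's origin
- tab (a point): centre of the top of the yellow tab, 44 mm above the strip's underside, at x = -30 mm in the strip's frame
- tray: low steel tray, 200 x 210 mm, walls 4 mm thick, 14 mm high, floor 4 mm thick, fixed; origin under its centre
- jar_a: amber sample jar with white cap, 48 mm across, 65 mm tall, origin at the bottom; leave alone
- jar_b: clear sample jar with white cap, 48 mm across, 65 mm tall, origin at the bottom; leave alone
- vial: small vial with blue cap, 22 mm across, 40 mm tall, origin at the bottom; leave alone
- tape: yellow tape roll, 84 mm across, 18 mm high, origin at the bottom; leave alone
- red_cap: red cap, 40 mm across, 12 mm high, origin at the bottom; leave alone
- wrench: steel wrench, 150 mm long, lying; leave alone
Things that resemble listed ones, but are neither listed nor needed, are in the scene too. What is meant by the strip is not green or purple, and is the smaller of those in its own colour.

How it is judged (in metres and radians):
On the way, in this order (a step that is already met when the one before it is completed fails the run):
1. the turntable is turned to its index stop while the strip still lies in the tray (value of joint platter above -0.04 rad and height (world z) of strip below 0.03 m), for 0.2 s.
2. the strip is lifted clear of the tray (height (world z) of strip above 0.045 m), for 0.05 s.
3. the orange edge is under the closed lap plate (x of nose in the frame of lap between 0.013 and 0.033 m and y of nose in the frame of lap between -0.013 and 0.013 m and z of nose in the frame of lap below 0.004 m and angle between the x axis of strip and the x axis of lap, either way round below 0.08 rad and value of joint leaf below 0.06 rad), for 0.1 s.
At the end, for the whole second after the job is handed in: Robot still holding the strip, at rest: turntable within 0.05 rad of its stop; orange edge 13-33 mm under the lap plate, centred to 13 mm, square to 0.08 rad, level to 0.06 rad; plate lifted under 0.03 rad; strip presses the pad with 4-25 N, sunk 1.5-7.5 mm; fingers grip it with over 2 N (x of nose in the frame of lap between 0.013 and 0.033 m and y of nose in the frame of lap between -0.013 and 0.013 m and z of nose in the frame of lap below 0.004 m and angle between the x axis of strip and the x axis of lap, either way round below 0.08 rad and value of joint platter above -0.05 rad and value of joint leaf below 0.03 rad and value of joint seat between 0.0015 and 0.0075 m and angle between strip's own z axis and vertical below 0.06 rad and contact force between strip and pad between 4 and 25 N and contact force between the fingers and strip above 2 N and linear speed of strip below 0.01 m/s); the arm keeps its last pose, push and grip.
It fails at once if the blue lap plate is lifted (more than 0.08 rad, about 5 mm at its edge) (value of joint leaf above 0.08 rad).
It fails at once if the strip is slammed or pressed on the pad with more than 40 N (contact force between strip and pad above 40 N).
It fails at once if a jar, the vial, tape, red cap or wrench is moved more than 20 mm (distance of any of jar_a, jar_b, vial, tape, red_cap, wrench from where it was at the start of the episode above 0.02 m).
It also fails if it takes over 61 s, if anything falls off the work surface, if the arm or the gripper's body presses on something with over 40 N, if the wrist force passes 120 N, or if a joint passes its speed limit or range.

ROBOT

A 7-joint arm with a two-finger parallel gripper is mounted at the origin on the work surface. World frame = base frame: x ahead of the robot, y to its left, z up, the work surface at z = 0. Lengths are in mm, angles in degrees, forces in N, time in s.
With the tool pointing down it reaches from about 375 to 925 mm from the base axis. Payload 3.1 kg.
Tool frame: the origin (TCP) lies on the centre line of the jaws, within the pads' length; the fingertips stand 14 mm ahead of it and the grasp point (between the pads) lies 5 mm behind it; z points along the fingers, x is the direction in which the jaws open and shut, and the axes are right-handed (so a half turn about z gives the same grasp; the last joint's range is limited). The gripper opens to 85 mm and grips with 20 to 120 N. Pads are 22 mm wide; open, the fingers measure 114 mm over their backs; the gripper's body (76 mm by 85 mm) begins 54 mm behind the grasp point. The pads swing forward as they close: fully open they stand 13 mm farther back than shut.
Start: joints at [68.079, 21.939, 2.515, 91.553, -1.026, 66.532, -2.859], TCP at [182.647, -623.814, 245.269] pointing down, gripper open.
Joint ranges: [-149.38, 149.38], [-23.57, 123.04], [-84.95, 90], [0, 143.3], [-89.99, 269.99], [3.08, 112.72], [-163.45, 163.45]. Speed limits (degrees/s): [159.86, 159.86, 180, 180, 180, 180, 180].

INTERFACE

Orientations are given as a 3x3 rotation matrix whose columns are the frame's x, y, z axes.
In Python, from workcell import telemetry, eyes, ctrl, spot_in, masks_of gives the robot as it stands.
- The arm moves only by the shell command python3 -m inch 'ROWS'. ROWS is JSON, a list that holds one entry, the list of rows, each a list of 7 numbers: the turn, a rotation vector about the tool's x, y, z in degrees, then the shift along the tool's x, y, z in cm, then the finger opening in cm, from 0 to 8.54. In form: [[[rx, ry, rz, dx, dy, dz, fingers], ...]]. A call has exactly 5 rows; each row shifts and turns the commanded pose from where the row before left it, along the tool's axes as they then stand; what a row does not reach is not made up. A row lasts 1/8 s, in which the tool goes at most 62.5 mm and 10.7 degrees, less where a joint would pass 70% of its speed; a pose out of reach is approached as far as the arm can. A call with a gripper value outside its range is refused whole. The fingers move at their own pace and stop on an object; the grip force is fixed at half the most. Time passes only in rows, so rows that do not move let the fingers close, or fill a call up. It gives the time, the measured TCP pose, the force and the opening at its end, in the units of the state.
- telemetry.get_state(): the state, without advancing time (a new reading comes with each control period).
- eyes.grab_frame(name): name is "scene" or "top" or "wrist"; returns the picture (420x560x3 uint8, red, green, blue); there is no depth.
- eyes.camera_model(name): a dict with "fx", "fy", "cx", "cy" (pixels), "k1" (the pictures are not rectified: a ray, as slopes to the right and down, at radius r is drawn at 1 + k1 r^2 times it, then the intrinsics apply), "camera_from_world" (4x4, takes a point from world to camera coordinates). Camera axes: x right, y down, z forward; pixel columns grow to the right and rows downward; lengths in mm; the calibration is good to about 2 mm. A picture is of the moment at which its call begins: read the wrist's pose just before it. camera_model takes no time and is no camera call; for the wrist camera it gives the pose at the moment of the call.
- ctrl.sign_off(): hands the job in, once; it reports no verdict.
Trained networks look in the newest picture that a camera, given by its name, has taken for a name from the list of things; names that differ only in an ending like _2 or _b are one class to them, and where a whole thing is asked for, a point or a joint stands for the part that bears it (a point fixed in the world has none). Each returns a list of dicts, best first, with "score" (0 to 1); they miss things now and then, are a little off and sometimes report something else, mostly with a low value. They report only what shows in the picture. A call takes as long as a camera call. They do not tell look-alikes from the thing itself.
- spot_in(camera, thing): "location" ([column, row] in pixels, amid what is visible of it).
- masks_of(camera, thing): "pixels" (420x560 bool, what is visible of it) and "location" ([column, row] in pixels, amid what is visible of it).
The state is a dict: "time_s": time; "qpos": joint angles; "joint_vel": joint speeds; "effort": joint torques, N m; "eef_pos": TCP position; "eef_rot": TCP orientation; "contact_force": force on the tool from outside, world axes, zero at the start; "wrist_torque": the same for the moment, N m; "gripper_width": opening from 0.0 (shut) to 1.0 (fully open).
Only numpy, scipy, OpenCV 4.12 (cv2) and the standard library are available. Lean on these libraries where they do the work, as an engineer would, in place of code of your own. Each camera call takes 0.05 s, during which the arm holds its last target.

## Working session

There is one attempt and no reset: what is moved stays moved. The work goes in short steps, Python scripts to look and compute and a shell command to move; the robot and the scene stay as the last step left them, time stands still between calls to the robot, and variables do not carry over. Pictures are saved under pics/ and viewed, and the job is handed in when it is done.

```bash
ls; mkdir -p pics; python3 - <<'E'
from workcell import telemetry, eyes
import cv2,numpy as np
s=telemetry.get_state();print(s)
for n in ("scene","top","wrist"):
    im=eyes.grab_frame(n);cv2.imwrite(f"pics/{n}0.png",im[:,:,::-1])
    m=eyes.camera_model(n);print(n,m)
E
```

```text
pics
{'time_s': 0.0, 'qpos': array([68.0775895 , 21.99245374,  2.51158087, 91.64967675, -1.02843926,
       66.53136849, -2.86002948]), 'joint_vel': array([-0.03635002, -0.13370799,  0.09112831, -0.0325102 ,  0.09000647,
        0.0765143 ,  0.0334998 ]), 'effort': array([ 2.51883366e-04, -4.33456063e+01,  1.02490190e+00, -2.49513960e+01,
        1.05961645e-02,  1.14192901e-02,  8.60570196e-06]), 'eef_pos': array([ 182.39151937, -622.93634947,  243.87663392]), 'eef_rot': array([[ 2.81021713e-01, -9.59701048e-01, -8.33234207e-04],
       [-9.59697795e-01, -2.81022932e-01,  2.50068989e-03],
       [-2.63407263e-03,  9.69048736e-05, -9.99996526e-01]]), 'contact_force': array([-0.26587695,  0.46617802,  0.19277802]), 'wrist_torque': array([0.07077305, 0.02218069, 0.018788  ]), 'gripper_width': 1.0019698415491556}
scene {'fx': 487.2110362671109, 'fy': 487.2110362671109, 'cx': 271.7944899917791, 'cy': 217.94534150027812, 'k1': 0.028093403437174855, 'camera_from_world': array([[ 2.32867324e-01,  9.72441786e-01,  1.13922305e-02,
        -6.96420893e+01],
       [ 7.40560817e-01, -1.69722399
[... 515 characters left out ...]
1,
         5.59485740e+02],
       [ 1.12248711e-01, -1.50229601e-02, -9.93566574e-01,
         1.29619509e+03],
       [ 0.00000000e+00,  0.00000000e+00,  0.00000000e+00,
         1.00000000e+00]])}
wrist {'fx': 299.5663927555211, 'fy': 299.5663927555211, 'cx': 279.1252529032425, 'cy': 208.87618713014757, 'k1': -0.010671525491397403, 'camera_from_world': array([[ 2.82098293e-01, -9.59380296e-01, -3.16237053e-03,
        -6.48395826e+02],
       [-9.07319673e-01, -2.67858500e-01,  3.24072269e-01,
        -4.33122753e+01],
       [-3.11755617e-01, -8.85509529e-02, -9.46027042e-01,
         3.81101603e+02],
       [ 0.00000000e+00,  0.00000000e+00,  0.00000000e+00,
         1.00000000e+00]])}
```

View pics/top0.png

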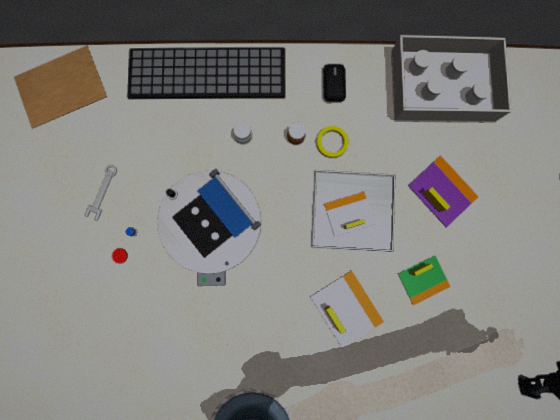

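View pics/scene0.png

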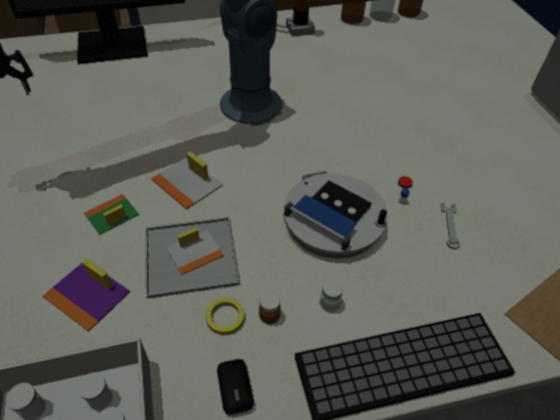

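View pics/wrist0.png

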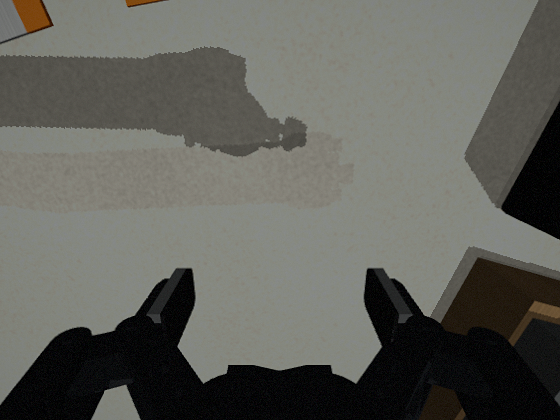

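```bash
cat > h.py <<'E'
import numpy as np,cv2
from workcell import telemetry, eyes, spot_in, masks_of
def K(m): return np.array([[m['fx'],0,m['cx']],[0,m['fy'],m['cy']],[0,0,1.]])
def p2w(m,px,z):
    px=np.atleast_2d(np.array(px,float))
    n=cv2.undistortPoints(px[:,None,:],K(m),np.array([m['k1'],0,0,0,0]))[:,0]
    T=m['camera_from_world'];R=T[:3,:3];c=-R.T@T[:3,3]
    d=np.c_[n,np.ones(len(n))]@R
    z=np.broadcast_to(z,len(d))
    return c+d*((z-c[2])/d[:,2])[:,None]
def w2p(m,P):
    T=m['camera_from_world']
    return cv2.projectPoints(np.atleast_2d(np.array(P,float)),cv2.Rodrigues(T[:3,:3])[0],T[:3,3],K(m),np.array([m['k1'],0,0,0,0]))[0][:,0]
def save(im,name,box=None,s=1):
    if box: im=im[box[1]:box[3],box[0]:box[2]]
    cv2.imwrite('pics/'+name,cv2.resize(im,None,fx=s,fy=s,interpolation=cv2.INTER_CUBIC)[:,:,::-1])
E
python3 - <<'E'
from h import *
m=eyes.camera_model('top');im=eyes.grab_frame('top');np.save('top.npy',im)
save(im,'topc.png',(140,150,410,350),2.9)
hts={'platter':45,'pad':60,'leaf':72,'post_top':80,'base':30,'strip':8,'tray':7,'jar_a':50,'jar_b':50}
for t,h in hts.items():
    for r in masks_of('top',t)[:4]:
        pts=np.argwhere(r['pixels'])[:,::-1]
        rect=cv2.minAreaRect(p2w(m,pts,h)[:,:2].astype(np.float32))
        print(t,round(r['score'],2),np.round(r['location'],1),len(pts),'cen',np.round(p2w(m,r['location'],h)[0,:2]),np.round(rect[0],1),np.round(rect[1],1),round(rect[2],1))
E
```

```text
platter 0.74 [208.9 221.7] 8617 cen [526. 103.] [527.8 104.6] [259.1 259.9] 26.5
pad 0.93 [200.8 227.6] 1877 cen [510. 121.] [515.  119.4] [129.5  90.6] 38.4
leaf 0.73 [227.7 207.1] 1612 cen [559.  54.] [562.4  58.7] [154.1  65.9] 39.4
post_top 0.61 [209.2 222. ] 8425 cen [522.  98.] [524.9  98.7] [251.2 250.3] 9.3
post_top 0.48 [346.5 214.8] 1409 cen [ 539. -236.] [ 542.6 -242.8] [ 85.3 101.8] 17.0
base 0.7 [244.1 135.8] 303 cen [749.  16.] [757.5  19.3] [55.7 41.3] 0.4
base 0.69 [208.1 222. ] 8932 cen [526. 107.] [524.7 102.1] [276.6 260.9] 43.8
base 0.33 [210.  221.4] 8309 cen [528. 102.] [529.9 104.6] [258.3 258.8] 90.0
strip 0.81 [444.5 194.5] 2506 cen [ 599. -508.] [ 608.8 -504.4] [148.5 123.2] 41.2
strip 0.76 [347.1 216. ] 1402 cen [ 543. -249.] [ 549.4 -254.2] [ 89.  106.9] 16.9
strip 0.74 [426.  279.9] 1480 cen [ 377. -451.] [ 377.1 -444.6] [ 90.3 114.2] 24.9
strip 0.7 [349.9 307.9] 2958 cen [ 308. -252.] [ 304.8 -244. ] [155.4 127.4] 32.6
tray 0.89 [369.6 201.7] 4809 cen [ 580. -309.] [ 557.8 -266.4] [211.2 203.3] 86.8
tray 0.51 [294.9 130.1] 343 cen [ 770. -116.] [ 762.4 -118.8] [47.3 59.6] 89.3
jar_a 0.77 [242.2 135.2] 317 cen [745.  20.] [751.   19.8] [52.2 43.2] 0.2
jar_a 0.59 [227.7 205.8] 1565 cen [565.  56.] [566.7  60.9] [153.9  65.5] 38.8
jar_a 0.53 [297.  134.4] 353 cen [ 747. -119.] [ 751.1 -116.2] [45.8 57.7] 89.3
jar_b 0.77 [242.2 135.2] 317 cen [745.  20.] [751.   19.8] [52.2 43.2] 0.2
jar_b 0.59 [227.7 205.8] 1565 cen [565.  56.] [566.7  60.9] [153.9  65.5] 38.8
jar_b 0.53 [297.  134.4] 353 cen [ 747. -119.] [ 751.1 -116.2] [45.8 57.7] 89.3
```

View pics/topc.png

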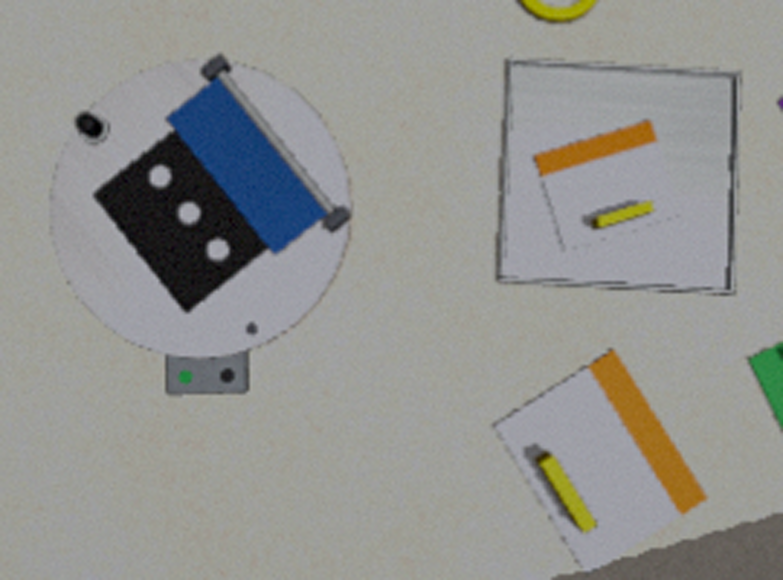

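```bash
python3 - <<'E'
from h import *
m=eyes.camera_model('top')
T=m['camera_from_world'];print('cam',-T[:3,:3].T@T[:3,3])
im=np.load('top.npy')
def c(x,y):return (140+x/2.9,150+y/2.9)
P=lambda pts,z:np.round(p2w(m,[c(*p) for p in pts],z)[:,:2],1)
print('orange',P([(534,155),(650,121),(656,138),(540,175)],8))
print('left corners',P([(534,155),(565,249)],8))
print('tabtop',P([(597,221),(652,205)],48))
print('post',P([(90,122)],90),'brackets',P([(216,64),(335,217)],79))
print('block front corners',P([(166,393),(249,393)],24))
print('pad corners',P([(94,193),(187,311)],60),'ports',P([(160,176),(189,213),(217,250)],60))
hsv=cv2.cvtColor(im,cv2.COLOR_RGB2HSV)
sub=np.zeros(im.shape[:2],bool);sub[180:245,315:392]=1
o=(hsv[...,0]>8)&(hsv[...,0]<20)&(hsv[...,1]>150)&sub
y=(hsv[...,0]>=24)&(hsv[...,0]<34)&(hsv[...,1]>150)&sub
for n,k,z in(('o',o,8),('y',y,48)):
    w=p2w(m,np.argwhere(k)[:,::-1],z)[:,:2].astype(np.float32);print(n,len(w),cv2.minAreaRect(w),w.mean(0))
E
```

```text
cam [ 410.2804572   -37.96875927 1351.51381367]
orange [[ 575.6 -189.9]
 [ 606.2 -294.7]
 [ 590.8 -299.7]
 [ 557.7 -195. ]]
left corners [[ 575.6 -189.9]
 [ 491.7 -216.3]]
tabtop [[ 513.3 -239. ]
 [ 527.1 -287.1]]
post [[593.8 191. ]] brackets [[644.9  86.9]
 [514.7 -14.1]]
block front corners [[366.7 133. ]
 [366.7  61.2]]
pad corners [[537.  191.8]
 [436.8 111.3]] ports [[551.6 135.6]
 [519.9 110.4]
 [488.4  86.3]]
o 274 ((582.9437866210938, -244.05128479003906), (17.215572357177734, 107.72825622558594), 16.737361907958984) [ 582.8731  -244.14421]
y 69 ((519.867919921875, -260.6212158203125), (8.620848655700684, 50.42085647583008), 16.391958236694336) [ 519.733   -260.64133]
```

```bash
cat > go.py <<'E'
import sys
from h import *
def plan(x,y,z,yaw):
    s=telemetry.get_state();R=s['eef_rot'];p=s['eef_pos']
    cy=np.degrees(np.arctan2(R[1,0],R[0,0]))
    d=R.T@(np.array([x,y,z])-p)/10
    a=np.radians(yaw);Rt=np.array([[np.cos(a),np.sin(a),0],[np.sin(a),-np.cos(a),0],[0,0,-1]])
    rv=np.degrees(cv2.Rodrigues(R.T@Rt)[0][:,0])
    d2=Rt.T@(np.array([x,y,z])-p)/10
    print('t',round(s['time_s'],2),'pos',np.round(p,1),'yaw',round(cy,1),'tilt',np.round(np.degrees(R[:2,2]),2),'F',np.round(s['contact_force'],1),'g',round(s['gripper_width'],3))
    print('shift cm (now axes)',np.round(d,2),'rotvec',np.round(rv,1),'| shift after turn',np.round(d2,2))
if __name__=='__main__': plan(*map(float,sys.argv[1:5]))
E
python3 go.py 594 191 200 -38
```

```text
t 0.65 pos [ 182.7 -623.8  245.3] yaw -73.7 tilt [ 0. -0.] F [ 0.2  0.2 -0. ] g 0.998
shift cm (now axes) [-66.64 -62.37   4.53] rotvec [ -0.   -0.  -35.7] | shift after turn [-17.75 -89.53   4.53]
```

```bash
python3 -m inch '[[[0,0,0,-2,-2,0,5],[0,0,0,-4,-4,0,5],[0,0,0,-4.4,-4.1,0,5],[0,0,0,-4.4,-4.1,0,5],[0,0,0,-4.4,-4.1,0,5]]]'
python3 -m inch '[[[0,0,0,-4.4,-4.1,0,5],[0,0,0,-4.4,-4.1,0,5],[0,0,0,-4.4,-4.1,0,5],[0,0,0,-4.4,-4.1,0,5],[0,0,0,-4.4,-4.1,0,5]]]'
python3 go.py 594 191 200 -38
```

```text
time_s: 1.27
eef_pos: [305.2, -386.4, 245.7]
eef_rot: [[0.281, -0.96, 0.001], [-0.96, -0.281, -0.001], [0.001, -0.001, -1.0]]
contact_force: [0.6, 0.1, -0.2]
gripper_width: 0.589
time_s: 1.9
eef_pos: [440.0, -117.8, 245.8]
eef_rot: [[0.281, -0.96, 0.001], [-0.96, -0.281, -0.001], [0.001, -0.001, -1.0]]
contact_force: [-0.2, -0.5, -0.3]
gripper_width: 0.587
t 1.9 pos [ 440.  -117.8  245.8] yaw -73.7 tilt [ 0.09 -0.05] F [-0.2 -0.5 -0.3] g 0.587
shift cm (now axes) [-25.32 -23.44   4.58] rotvec [ -0.   -0.1 -35.7] | shift after turn [ -6.88 -33.81   4.58]
```

```bash
python3 -m inch '[[[0,0,0,-4.4,-4.1,0,5],[0,0,0,-4.4,-4.1,0,5],[0,0,0,-4.4,-4.1,0,5],[0,0,0,-4.4,-4.1,0,5],[0,0,0,-4,-4,0,5]]]'
python3 -m inch '[[[0,0,-9,0,0,0,5],[0,0,-9,0,0,0,5],[0,0,-9,0,0,1,5],[0,0,-8.7,0,0,2,5],[0,0,0,0,0,0,5]]]'
python3 - <<'E'
from h import *
from go import plan
plan(594,191,200,-38)
m=eyes.camera_model('wrist');im=eyes.grab_frame('wrist');np.save('w1.npy',im);save(im,'w1.png')
import pickle;pickle.dump(m,open('w1.pkl','wb'))
print(w2p(m,[(594,191,90),(594,191,45),(528,104,60)]))
print('cam',-m['camera_from_world'][:3,:3].T@m['camera_from_world'][:3,3])
E
```

```text
time_s: 2.52
eef_pos: [575.2, 147.1, 245.6]
eef_rot: [[0.281, -0.96, 0.001], [-0.96, -0.281, 0.0], [0.0, -0.001, -1.0]]
contact_force: [-0.5, -0.1, -0.4]
gripper_width: 0.591
time_s: 3.15
eef_pos: [573.1, 144.3, 213.6]
eef_rot: [[0.787, -0.617, -0.004], [-0.617, -0.787, -0.001], [-0.002, 0.003, -1.0]]
contact_force: [0.6, -0.5, 0.7]
gripper_width: 0.584
t 3.15 pos [573.1 144.3 213.6] yaw -38.1 tilt [-0.22 -0.05] F [ 0.6 -0.5  0.7] g 0.584
shift cm (now axes) [-1.23 -4.96  1.35] rotvec [ 0.2  0.1 -0.1] | shift after turn [-1.23 -4.96  1.36]
[[265.09171704 148.9648598 ]
 [267.28924768 142.63632706]
 [269.61029668 250.57037401]]
cam [624.88486163 210.20282126 341.70637082]
```

View pics/w1.png

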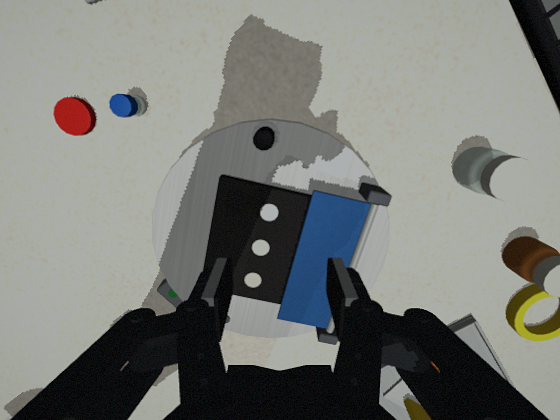

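```bash
python3 - <<'E'
from h import *
import pickle
m=pickle.load(open('w1.pkl','rb'));im=np.load('w1.npy')
save(im,'w1c.png',(215,105,315,185),6)
for r in masks_of('wrist','platter')[:2]:
    pts=np.argwhere(r['pixels'])[:,::-1];print(r['score'],len(pts))
    c,_,_=cv2.minAreaRect(p2w(m,pts,45)[:,:2].astype(np.float32)),0,0;print(c)
print(p2w(m,[(263.5,136)],90),'ports',p2w(m,[(269,212.5),(261,247.5),(253,281)],60)[:,:2])
print('leaf',p2w(m,[(311,190),(371,201),(278,318),(333,327)],72)[:,:2])
E
```

```text
0.66 37277
((529.7517700195312, 106.3736343383789), (257.3738708496094, 256.0306701660156), 32.42305374145508)
[[599.59001683 200.00694548  90.        ]] ports [[553.91925113 137.40185432]
 [523.1457942  112.29203329]
 [490.81855547  86.38680238]]
leaf [[601.72161881 133.80851008]
 [640.03709334  90.26523541]
 [488.24525305  38.97874132]
 [528.6998806   -7.85324891]]
```

View pics/w1c.png

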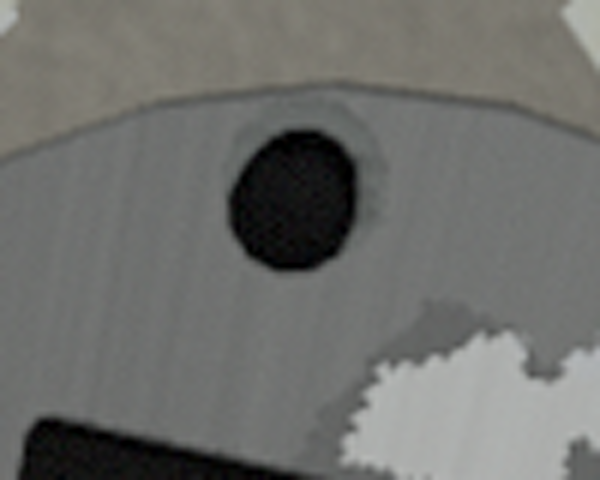

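```bash
python3 - <<'E'
from h import *
import pickle
m=pickle.load(open('w1.pkl','rb'))
p=p2w(m,[(263.6,139.2)],90)[0];print(p, np.hypot(*(p[:2]-(529,105))),np.degrees(np.arctan2(p[1]-105,p[0]-529)))
E
python3 go.py 599 197 200 -36
```

```text
[598.03436352 197.95508043  90.        ] 115.78596773556394 53.40006818289551
t 3.25 pos [574.5 145.1 215.6] yaw -38.1 tilt [0.01 0.01] F [ 0.9 -0.5  0.2] g 0.586
shift cm (now axes) [-1.27 -5.59  1.56] rotvec [-0.  -0.  -2.1] | shift after turn [-1.07 -5.64  1.56]
```

```bash
python3 -m inch '[[[0,0,-1.5,-0.6,-2.8,0,5],[0,0,0,-0.6,-2.8,0,5],[0,0,0,0,0,2.5,5],[0,0,0,0,0,2.5,5],[0,0,0,0,0,2,5]]]'
python3 go.py 598 197.5 72 -36.6
python3 -c "
from h import *
save(eyes.grab_frame('wrist'),'w2.png')"
```

```text
time_s: 3.88
eef_pos: [599.2, 197.2, 145.3]
eef_rot: [[0.803, -0.596, 0.001], [-0.596, -0.803, 0.0], [0.001, -0.001, -1.0]]
contact_force: [0.3, -0.4, 1.1]
gripper_width: 0.591
t 3.88 pos [599.2 197.2 145.3] yaw -36.6 tilt [0.07 0.  ] F [ 0.3 -0.4  1.1] g 0.591
shift cm (now axes) [-0.13  0.05  7.33] rotvec [-0.  -0.1  0. ] | shift after turn [-0.12  0.05  7.33]
```

View pics/w2.png

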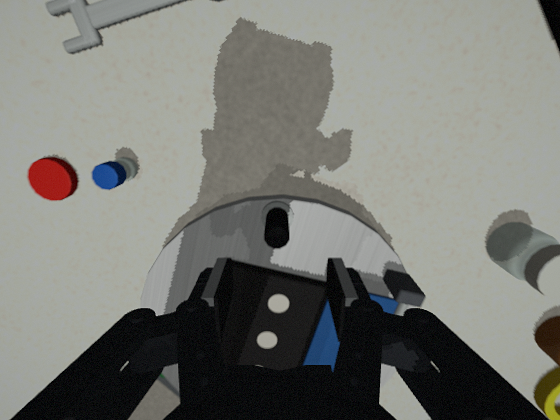

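```bash
python3 -m inch '[[[0,0,0,0,0,2,5],[0,0,0,0,0,2,5],[0,0,0,0,0,2,5],[0,0,0,0,0,1.2,5],[0,0,0,0,0,0,4]]]'
python3 go.py 598 197.5 72 -36.6
python3 -c "
from h import *
save(eyes.grab_frame('wrist'),'w3.png')"
```

```text
time_s: 4.55
eef_pos: [597.6, 196.7, 71.7]
eef_rot: [[0.804, -0.594, -0.003], [-0.594, -0.804, -0.001], [-0.002, 0.002, -1.0]]
contact_force: [-0.3, 0.4, 0.2]
gripper_width: 0.472
t 4.55 pos [597.6 196.7  71.7] yaw -36.5 tilt [-0.15 -0.04] F [-0.3  0.4  0.2] g 0.472
shift cm (now axes) [-0.02 -0.09 -0.03] rotvec [0.1 0.1 0.1] | shift after turn [-0.02 -0.09 -0.03]
```

View pics/w3.png

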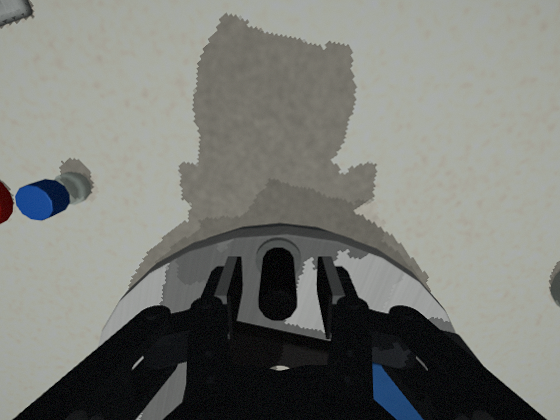

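```bash
python3 -m inch '[[[0,0,-3,-0.6,0.02,0,4],[0,0,-3,-0.6,0.02,0,4],[0,0,-3,-0.6,0.02,0,4],[0,0,-3,-0.6,0.02,0,4],[0,0,-3,-0.6,0.02,0,4]]]'
python3 -m inch '[[[0,0,-3,-0.6,0.02,0,4],[0,0,-3,-0.6,0.02,0,4],[0,0,-3,-0.6,0.02,0,4],[0,0,-3,-0.6,0.02,0,4],[0,0,-3,-0.6,0.02,0,4]]]'
python3 - <<'E'
from h import *
s=telemetry.get_state();p=s['eef_pos'];d=p[:2]-(529,105);print(np.hypot(*d),np.degrees(np.arctan2(d[1],d[0])))
save(eyes.grab_frame('wrist'),'w4.png')
E
```

```text
time_s: 5.22
eef_pos: [574.3, 211.6, 74.7]
eef_rot: [[0.931, -0.365, 0.004], [-0.365, -0.931, 0.001], [0.004, -0.003, -1.0]]
contact_force: [2.6, 0.1, -0.7]
gripper_width: 0.468
time_s: 5.85
eef_pos: [545.4, 219.3, 74.9]
eef_rot: [[0.994, -0.111, 0.005], [-0.111, -0.994, 0.002], [0.005, -0.003, -1.0]]
contact_force: [1.9, -0.4, -0.9]
gripper_width: 0.468
115.50779135952037 81.8599301287221
```

View pics/w4.png

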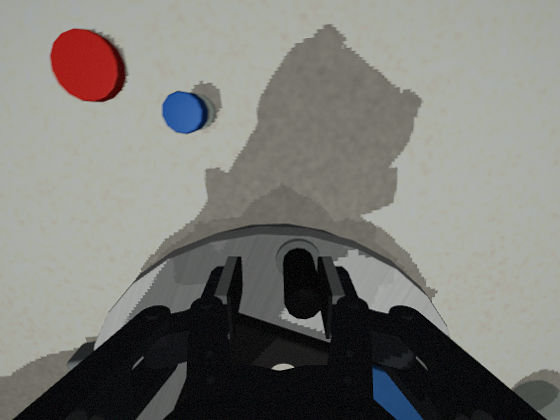

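Post is riding against the rear finger; force ~2 N. Continue.

```bash
python3 -m inch '[[[0,0,-3,-0.6,0.02,0,4],[0,0,-3,-0.6,0.02,0,4],[0,0,-3,-0.6,0.02,0,4],[0,0,-3,-0.6,0.02,0,4],[0,0,-3,-0.6,0.02,0,4]]]'
python3 -m inch '[[[0,0,-3,-0.6,0.02,0,4],[0,0,-3,-0.6,0.02,0,4],[0,0,-3,-0.5,0.02,0,4],[0,0,0,0,0,0,4],[0,0,0,0,0,0,4]]]'
python3 - <<'E'
from h import *
s=telemetry.get_state();p=s['eef_pos'];d=p[:2]-(529,105);print(np.hypot(*d),np.degrees(np.arctan2(d[1],d[0])))
save(eyes.grab_frame('wrist'),'w5.png')
save(eyes.grab_frame('top'),'t5.png',(140,130,280,310),3)
E
```

```text
time_s: 6.52
eef_pos: [515.2, 219.1, 74.9]
eef_rot: [[0.989, 0.149, 0.005], [0.149, -0.989, 0.003], [0.005, -0.002, -1.0]]
contact_force: [1.4, 2.0, -0.2]
gripper_width: 0.47
time_s: 7.15
eef_pos: [497.7, 214.0, 74.0]
eef_rot: [[0.954, 0.3, 0.002], [0.3, -0.954, 0.001], [0.002, 0.0, -1.0]]
contact_force: [0.6, 1.1, 0.1]
gripper_width: 0.47
113.42053957474951 105.99916628547045
```

View pics/t5.png

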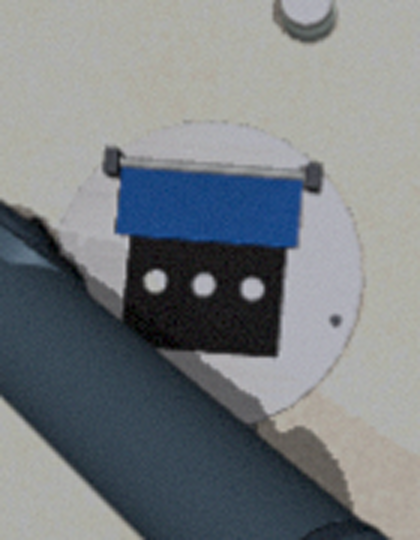

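```bash
python3 -m inch '[[[0,0,-2,-0.4,0.02,0,4],[0,0,-2,-0.4,0.02,0,4],[0,0,-1,-0.2,0.01,0,4],[0,0,0,0,0,0,4],[0,0,0,0,0,0,4]]]'
python3 - <<'E'
from h import *
s=telemetry.get_state();p=s['eef_pos'];d=p[:2]-(529,105);print(np.hypot(*d),np.degrees(np.arctan2(d[1],d[0])))
E
```

```text
time_s: 7.88
eef_pos: [486.9, 209.5, 72.9]
eef_rot: [[0.924, 0.383, -0.001], [0.383, -0.924, -0.001], [-0.002, 0.0, -1.0]]
contact_force: [0.9, 0.5, 0.4]
gripper_width: 0.471
112.63539930048843 111.95777193020766
```

```bash
python3 -m inch '[[[0,0,-1,-0.3,0,0,4],[0,0,0,-0.2,0,0,4],[0,0,0,-0.2,0,0,4],[0,0,0,0,0,0,4],[0,0,0,0,0,0,4]]]'
python3 - <<'E'
from h import *
s=telemetry.get_state();p=s['eef_pos'];d=p[:2]-(529,105);print(np.hypot(*d),np.degrees(np.arctan2(d[1],d[0])))
im=eyes.grab_frame('top');np.save('t6.npy',im)
save(im,'t6.png',(140,130,280,310),3)
E
```

```text
time_s: 8.5
eef_pos: [486.3, 209.0, 74.1]
eef_rot: [[0.917, 0.399, 0.01], [0.399, -0.917, 0.007], [0.012, -0.003, -1.0]]
contact_force: [11.5, 5.3, -10.7]
gripper_width: 0.469
112.42736716836866 112.31449175452181
```

View pics/t6.png

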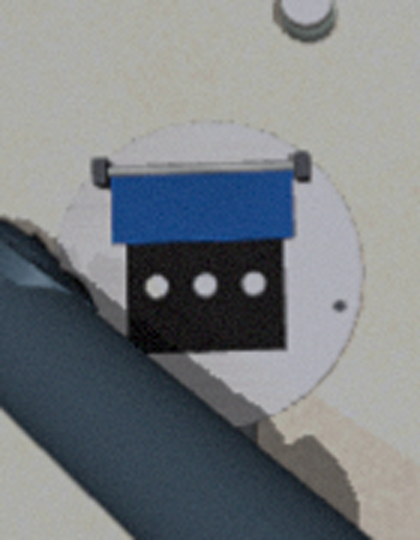

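```bash
python3 -m inch '[[[0,0,0,0.7,0,0,4],[0,0,0,0.7,0,0,5],[0,0,0,0,0,-3,5],[0,0,0,0,0,-5,5],[0,0,0,0,0,-5,5]]]'
python3 go.py 520 -260 230 16
```

```text
time_s: 9.18
eef_pos: [492.8, 212.5, 203.9]
eef_rot: [[0.917, 0.4, -0.003], [0.4, -0.917, -0.001], [-0.003, -0.0, -1.0]]
contact_force: [0.7, -0.4, 0.4]
gripper_width: 0.586
t 9.18 pos [492.8 212.5 203.9] yaw 23.6 tilt [-0.16 -0.06] F [ 0.7 -0.4  0.4] g 0.586
shift cm (now axes) [-16.41  44.39  -2.57] rotvec [0.  0.2 7.6] | shift after turn [-10.41  46.17  -2.61]
```

```bash
python3 -m inch '[[[0,0,7.6,0,0,-1,5],[0,0,0,-1,3,-1,5],[0,0,0,0,4,0,5],[0,0,0,0,4.2,0,5],[0,0,0,0,4.2,0,5]]]'
python3 - <<'E'
from h import *
from go import plan
import pickle
m=eyes.camera_model('wrist');im=eyes.grab_frame('wrist');np.save('w7.npy',im);save(im,'w7.png')
pickle.dump(m,open('w7.pkl','wb'))
mt=eyes.camera_model('top');it=eyes.grab_frame('top');np.save('t7.npy',it)
save(it,'t7.png',(140,130,280,310),3)
plan(520,-260,230,16)
E
```

```text
time_s: 9.8
eef_pos: [525.9, 60.8, 223.0]
eef_rot: [[0.961, 0.275, -0.002], [0.275, -0.961, -0.001], [-0.002, 0.0, -1.0]]
contact_force: [0.7, -0.5, -0.0]
gripper_width: 0.587
t 9.9 pos [527.3  54.9 222.3] yaw 15.4 tilt [-0.13 -0.21] F [ 0.4  0.  -0.1] g 0.584
shift cm (now axes) [-9.06 30.17 -0.66] rotvec [ 0.2  0.2 -0.6] | shift after turn [-9.39 30.07 -0.77]
```

View pics/w7.png

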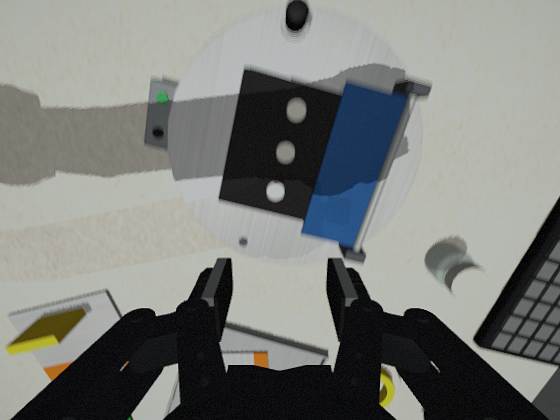

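View pics/t7.png

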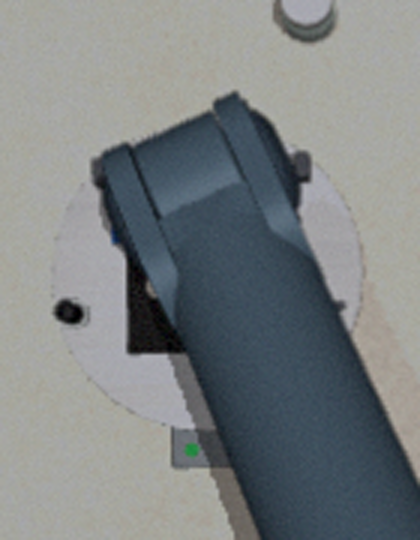

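```bash
python3 - <<'E'
from h import *
import pickle
m=pickle.load(open('w7.pkl','rb'));im=np.load('w7.npy')
mt=eyes.camera_model('top');t6=np.load('t6.npy')
def show(m,im,name):
    hsv=cv2.cvtColor(im,cv2.COLOR_RGB2HSV)
    b=(hsv[...,0]>100)&(hsv[...,0]<120)&(hsv[...,1]>150)&(hsv[...,2]>50)
    n,l,st,ce=cv2.connectedComponentsWithStats(b.astype(np.uint8));k=1+st[1:,4].argmax()
    pts=np.argwhere(l==k)[:,::-1];w=p2w(m,pts,72)[:,:2].astype(np.float32)
    r=cv2.minAreaRect(w);bx=cv2.boxPoints(r);print(name,'leaf',len(w),np.round(r[0],1),np.round(r[1],1),round(r[2],2));print(np.round(bx,1))
show(m,im,'w7');show(mt,t6,'t6')
P=lambda pts,z:np.round(p2w(m,pts,z)[:,:2],1)
print('ports w7',P([(296,110),(285.5,152.5),(276,191)],60))
print('pad w7',P([(246,68),(219,200)],60),'block',P([(151,77),(146,147)],24))
c=lambda x,y:(140+x/3,130+y/3)
print('ports t6',np.round(p2w(mt,[c(157,286),c(205,285),c(254,284)],60)[:,:2],1),'pad',np.round(p2w(mt,[c(128,353),c(286,349)],60)[:,:2],1))
print('brk t6',np.round(p2w(mt,[c(100,165),c(303,160)],79)[:,:2],1))
E
```

```text
w7 leaf 9069 [581.8 104.4] [ 56.  152.2] 1.68
[[551.6 179.7]
 [556.1  27.5]
 [612.1  29.2]
 [607.6 181.3]]
t6 leaf 1335 [579.  104.9] [ 56.3 148.1] 1.78
[[548.6 178. ]
 [553.2  30. ]
 [609.4  31.7]
 [604.8 179.8]]
ports w7 [[518.2 142.6]
 [519.9 102.4]
 [521.6  62.8]]
pad w7 [[465.1 164.2]
 [468.4  37.6]] block [[370.3 132.8]
 [375.3  61.7]]
ports t6 [[515.2 142.1]
 [516.  102.6]
 [516.8  62.3]] pad [[460.2 165.2]
 [463.4  35.8]]
brk t6 [[612.9 187.6]
 [616.8  21.5]]
```

```bash
python3 -m inch '[[[0,0,0,-1.5,5,0,6],[0,0,0,-2,6,0,6],[0,0,0,-2,6,0,6],[0,0,0,-1.8,6,0,6],[0,0,0,-0.7,2,0,6]]]'
python3 -m inch '[[[0,0,0,-0.5,2,2,6],[0,0,0,-0.3,2.5,2,6],[0,0,0,0,0,0,6],[0,0,0,0,0,0,6],[0,0,0,0,0,0,6]]]'
python3 - <<'E'
from h import *
from go import plan
import pickle
m=eyes.camera_model('wrist');im=eyes.grab_frame('wrist');np.save('w8.npy',im);save(im,'w8.png')
pickle.dump(m,open('w8.pkl','wb'))
plan(520,-260,150,16)
print(masks_of and '')
E
```

```text
time_s: 10.52
eef_pos: [516.6, -203.9, 222.5]
eef_rot: [[0.964, 0.267, -0.002], [0.267, -0.964, -0.001], [-0.003, 0.0, -1.0]]
contact_force: [-0.2, 0.8, -0.7]
gripper_width: 0.701
time_s: 11.15
eef_pos: [523.8, -242.0, 184.5]
eef_rot: [[0.961, 0.277, 0.001], [0.277, -0.961, -0.0], [0.001, 0.0, -1.0]]
contact_force: [-0.1, -0.4, 0.0]
gripper_width: 0.705
t 11.2 pos [ 523.7 -242.4  184.4] yaw 16.1 tilt [ 0.08 -0.02] F [ 0.9  0.8 -0.1] g 0.706
shift cm (now axes) [-0.85  1.58  3.44] rotvec [ 0.  -0.1  0.1] | shift after turn [-0.84  1.59  3.44]
```

View pics/w8.png

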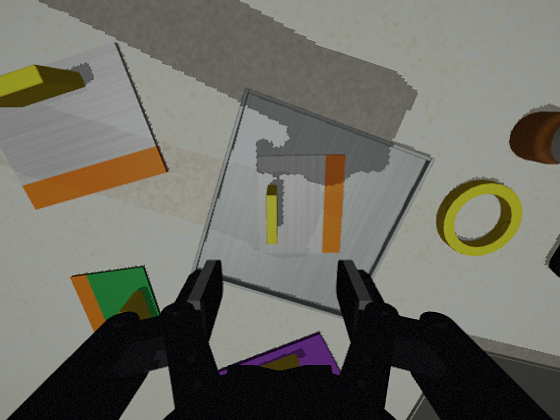

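```bash
python3 - <<'E'
from h import *
import pickle
m=pickle.load(open('w8.pkl','rb'));im=np.load('w8.npy')
save(im,'w8c.png',(230,130,370,270),4.2)
hsv=cv2.cvtColor(im,cv2.COLOR_RGB2HSV)
sub=np.zeros(im.shape[:2],bool);sub[150:260,250:350]=1
o=(hsv[...,0]>8)&(hsv[...,0]<20)&(hsv[...,1]>150)&sub
y=(hsv[...,0]>=24)&(hsv[...,0]<34)&(hsv[...,1]>150)&(hsv[...,2]>150)&sub
for n,k,z in(('o',o,8),('y',y,48)):
    w=p2w(m,np.argwhere(k)[:,::-1],z)[:,:2].astype(np.float32);print(n,len(w),cv2.minAreaRect(w),w.mean(0))
E
```

```text
o 1736 ((583.7138671875, -242.19549560546875), (19.30660629272461, 108.25191497802734), 16.71214485168457) [ 582.9057  -239.16963]
y 414 ((521.5291748046875, -261.51849365234375), (7.621988296508789, 47.613525390625), 15.910090446472168) [ 521.4226  -260.42313]
```

View pics/w8c.png

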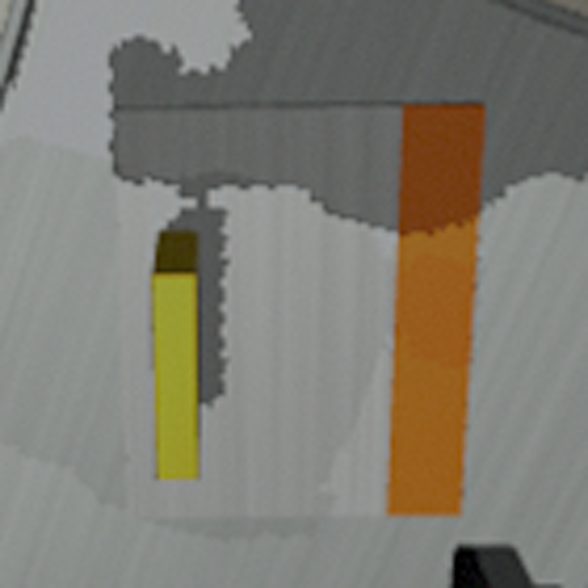

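```bash
python3 go.py 521.2 -260.8 90 16.4
python3 -m inch '[[[0,0,-0.3,-0.4,1.0,2,4.5],[0,0,0,-0.35,0.75,2.5,4.5],[0,0,0,0,0,2.5,4.5],[0,0,0,0,0,2.4,4.5],[0,0,0,0,0,0,4.5]]]'
python3 go.py 521.2 -260.8 28 16.4
python3 -c "
from h import *
save(eyes.grab_frame('wrist'),'w9.png')"
```

```text
t 11.2 pos [ 523.7 -242.4  184.4] yaw 16.1 tilt [ 0.08 -0.02] F [ 0.9  0.8 -0.1] g 0.706
shift cm (now axes) [-0.77  1.69  9.44] rotvec [ 0.  -0.1 -0.3] | shift after turn [-0.76  1.69  9.44]
time_s: 11.82
eef_pos: [517.7, -262.9, 86.0]
eef_rot: [[0.96, 0.279, -0.006], [0.279, -0.96, 0.003], [-0.005, -0.004, -1.0]]
contact_force: [0.4, 0.0, 0.5]
gripper_width: 0.527
t 11.82 pos [ 517.7 -262.9   86. ] yaw 16.2 tilt [-0.33  0.15] F [0.4 0.  0.5] g 0.527
shift cm (now axes) [ 0.42 -0.08  5.8 ] rotvec [-0.2  0.3 -0.2] | shift after turn [ 0.39 -0.1   5.8 ]
```

View pics/w9.png

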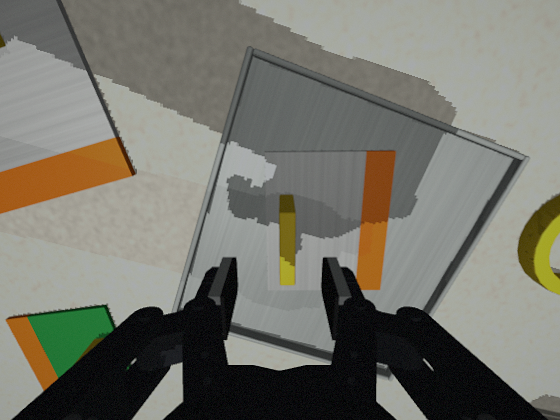

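```bash
python3 -m inch '[[[0,0,0,0.2,0,1.5,4.5],[0,0,0,0,0,1.5,4.5],[0,0,0,0,0,1.3,4.5],[0,0,0,0,0,1,4.5],[0,0,0,0,0,0,4.5]]]'
python3 go.py 521.2 -260.8 28 16.4
python3 -c "
from h import *
save(eyes.grab_frame('wrist'),'w10.png')"
```

```text
time_s: 12.5
eef_pos: [521.6, -262.2, 35.1]
eef_rot: [[0.96, 0.279, -0.002], [0.279, -0.96, 0.001], [-0.002, -0.002, -1.0]]
contact_force: [-0.2, 0.1, -0.1]
gripper_width: 0.527
t 12.5 pos [ 521.6 -262.2   35.1] yaw 16.2 tilt [-0.11  0.06] F [-0.2  0.1 -0.1] g 0.527
shift cm (now axes) [-0.   -0.14  0.71] rotvec [-0.1  0.1 -0.2] | shift after turn [-0.   -0.14  0.71]
```

View pics/w10.png

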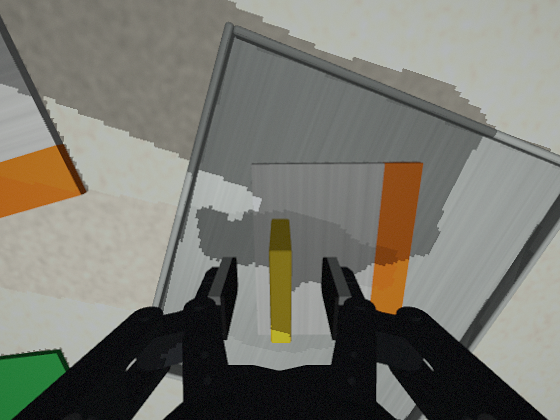

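```bash
python3 -m inch '[[[0,0,0,0,-0.1,0.5,4.5],[0,0,0,0,0,0,2.5],[0,0,0,0,0,0,1],[0,0,0,0,0,0,0],[0,0,0,0,0,0,0]]]'
python3 -m inch '[[[0,0,0,0,0,0,0],[0,0,0,0,0,0,0],[0,0,0,0,0,0,0],[0,0,0,0,0,-0.5,0],[0,0,0,0,0,-1.0,0]]]'
python3 go.py 521.2 -260.8 160 1.7
```

```text
time_s: 13.18
eef_pos: [522.5, -261.6, 31.6]
eef_rot: [[0.96, 0.279, 0.001], [0.279, -0.96, -0.0], [0.001, 0.0, -1.0]]
contact_force: [-0.2, 1.2, 2.3]
gripper_width: 0.106
time_s: 13.8
eef_pos: [520.8, -261.3, 45.5]
eef_rot: [[0.96, 0.279, -0.003], [0.279, -0.96, 0.001], [-0.002, -0.002, -1.0]]
contact_force: [0.0, 1.0, -1.3]
gripper_width: 0.104
t 13.8 pos [ 520.8 -261.3   45.5] yaw 16.2 tilt [-0.15  0.07] F [ 0.   1.  -1.3] g 0.104
shift cm (now axes) [  0.03  -0.05 -11.45] rotvec [-0.1  0.1 14.5] | shift after turn [  0.04  -0.04 -11.45]
```

```bash
python3 -m inch '[[[0,0,0,0,0,-2,0],[0,0,0,0,0,-3,0],[0,0,5,0,0,-3,0],[0,0,5,0,0,-2,0],[0,0,4.5,0,0,0,0]]]'
python3 - <<'E'
from h import *
from go import plan
plan(449.5,100.7,150,1.7)
save(eyes.grab_frame('wrist'),'w11.png')
E
```

```text
time_s: 14.42
eef_pos: [524.3, -261.9, 150.2]
eef_rot: [[1.0, 0.028, 0.005], [0.028, -1.0, -0.003], [0.005, 0.003, -1.0]]
contact_force: [-0.5, -0.5, -2.4]
gripper_width: 0.104
t 14.43 pos [ 524.3 -261.9  150.2] yaw 1.6 tilt [ 0.31 -0.17] F [-0.5 -0.5 -2.4] g 0.104
shift cm (now axes) [ -6.47 -36.46  -0.13] rotvec [ 0.2 -0.3 -0.1] | shift after turn [-6.400e+00 -3.647e+01  2.000e-02]
```

View pics/w11.png

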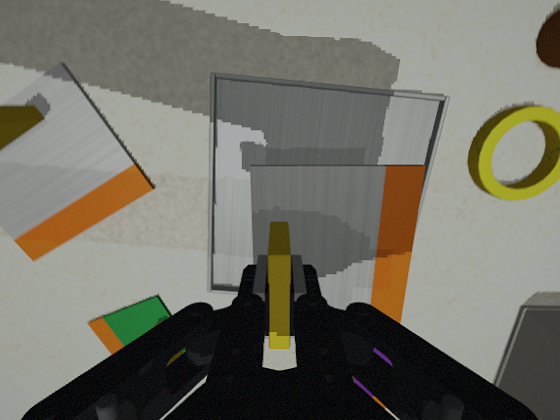

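```bash
python3 -m inch '[[[0,0,0,-0.5,-2,0,0],[0,0,0,-0.8,-4,0,0],[0,0,0,-0.8,-4.5,0,0],[0,0,0,-0.8,-4.5,0,0],[0,0,0,-0.8,-4.5,0,0]]]'
python3 -m inch '[[[0,0,0,-0.8,-4.5,0,0],[0,0,0,-0.8,-4.5,0,0],[0,0,0,-0.6,-4,0,0],[0,0,0,-0.4,-3,0,0],[0,0,0,0,-1,0,0]]]'
python3 -m inch '[[[0,0,0,0,0,1,0],[0,0,0,0,0,1.5,0],[0,0,0,0,0,1.3,0],[0,0,0,0,0,0.5,0],[0,0,0,0,0,0,0]]]'
python3 - <<'E'
from h import *
from go import plan
import pickle
plan(449.5,100.7,107,1.7)
m=eyes.camera_model('wrist');im=eyes.grab_frame('wrist');save(im,'w12.png')
np.save('w12.npy',im);pickle.dump(m,open('w12.pkl','wb'))
save(eyes.grab_frame('scene'),'s12.png',(250,130,430,270),4.2)
E
```

```text
time_s: 15.1
eef_pos: [477.6, -64.6, 146.1]
eef_rot: [[0.999, 0.033, -0.001], [0.033, -0.999, 0.0], [-0.001, -0.0, -1.0]]
contact_force: [0.2, 0.9, -2.9]
gripper_width: 0.108
time_s: 15.72
eef_pos: [446.1, 104.5, 146.3]
eef_rot: [[0.999, 0.037, -0.001], [0.037, -0.999, -0.0], [-0.001, 0.0, -1.0]]
contact_force: [0.0, 0.2, -1.8]
gripper_width: 0.101
time_s: 16.35
eef_pos: [447.8, 101.0, 102.6]
eef_rot: [[1.0, 0.03, -0.002], [0.03, -1.0, 0.0], [-0.002, -0.0, -1.0]]
contact_force: [-0.4, 0.3, -3.1]
gripper_width: 0.106
t 16.35 pos [447.8 101.  102.6] yaw 1.7 tilt [-0.09  0.01] F [-0.4  0.3 -3.1] g 0.106
shift cm (now axes) [ 0.16  0.04 -0.44] rotvec [-0.   0.1 -0. ] | shift after turn [ 0.16  0.04 -0.44]
```

View pics/w12.png

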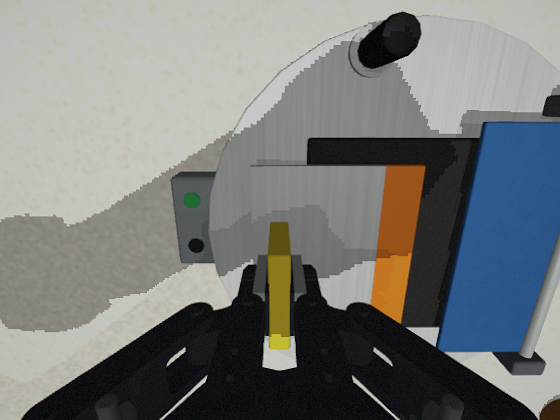

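View pics/s12.png

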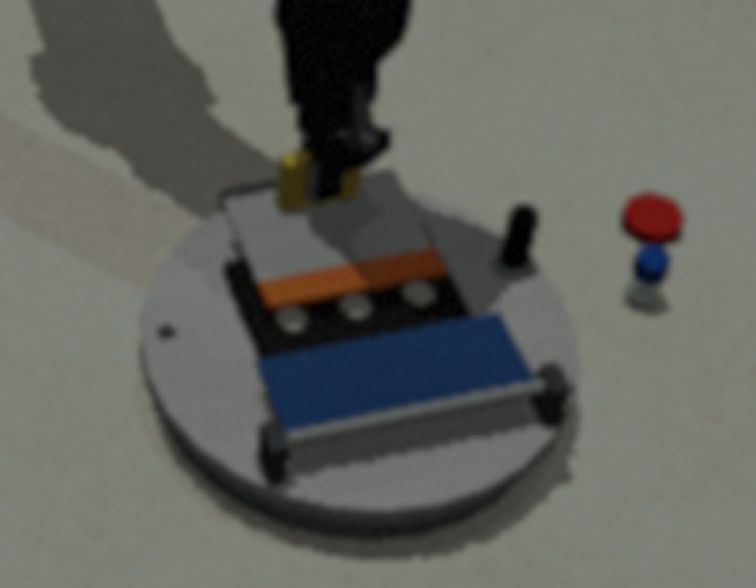

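```bash
python3 - <<'E'
from h import *
import pickle
m=pickle.load(open('w12.pkl','rb'))
for dz in (78,80,82):
  n=p2w(m,[(425.5,165.5),(386,165.5),(403,326)],dz)[:,:2];print(dz,np.round(n,1),'len',np.hypot(*(n[0]-n[2])),'band',np.hypot(*(n[0]-n[1])))
e=p2w(m,[(483,122),(439,350)],72)[:,:2];print(np.round(e,1),np.hypot(*(e[0]-e[1])),np.degrees(np.arctan2(-(e[0]-e[1])[0],(e[0]-e[1])[1])))
E
```

```text
78 [[521.3 158.3]
 [500.9 157.7]
 [526.3  57.5]] len 100.90768352595225 band 20.39536063684955
80 [[520.3 158.7]
 [500.1 158. ]
 [525.3  59.2]] len 99.58825874281443 band 20.128679811911383
82 [[519.3 159. ]
 [499.4 158.4]
 [524.2  60.9]] len 98.26883395967657 band 19.861998986973386
[[549.6 180.6]
 [557.1  33.6]] 147.20863835281145 2.8891733395227046
```

```bash
python3 -m inch '[[[0,0,0,0,0,0.5,0],[0,0,0,0,0,0.5,0],[0,0,0,0,0,0.3,0],[0,0,0,0,0,0,0],[0,0,0,0,0,0,0]]]'
python3 - <<'E'
from h import *
from go import plan
plan(449.5,100.7,89,1.7)
save(eyes.grab_frame('scene'),'s13.png',(250,130,430,270),4.2)
E
```

```text
time_s: 17.08
eef_pos: [448.3, 101.5, 90.3]
eef_rot: [[1.0, 0.03, 0.0], [0.03, -1.0, 0.0], [0.0, -0.0, -1.0]]
contact_force: [0.7, -0.6, -1.9]
gripper_width: 0.104
t 17.07 pos [448.3 101.5  90.3] yaw 1.7 tilt [0.01 0.01] F [ 0.7 -0.6 -1.9] g 0.104
shift cm (now axes) [0.12 0.08 0.13] rotvec [-0. -0.  0.] | shift after turn [0.12 0.08 0.13]
```

View pics/s13.png

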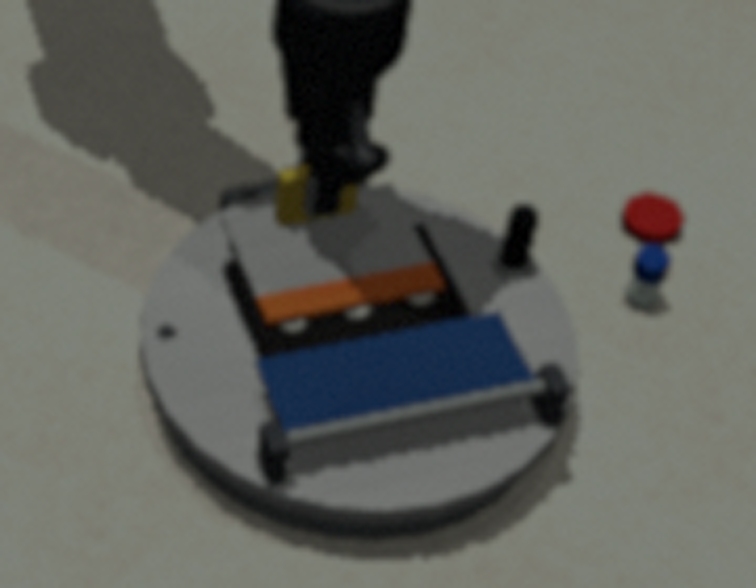

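```bash
for i in 1; do python3 -m inch '[[[0,0,0,0,0,0.1,0],[0,0,0,0,0,0,0],[0,0,0,0,0,0.1,0],[0,0,0,0,0,0,0],[0,0,0,0,0,0,0]]]'; python3 -m inch '[[[0,0,0,0,0,0.1,0],[0,0,0,0,0,0,0],[0,0,0,0,0,0,0],[0,0,0,0,0,0,0],[0,0,0,0,0,0,0]]]'; done
```

```text
time_s: 17.75
eef_pos: [448.2, 101.4, 88.3]
eef_rot: [[1.0, 0.03, -0.0], [0.03, -1.0, 0.0], [-0.0, -0.0, -1.0]]
contact_force: [0.4, -0.4, -1.4]
gripper_width: 0.104
time_s: 18.38
eef_pos: [448.3, 101.4, 87.4]
eef_rot: [[1.0, 0.03, 0.0], [0.03, -1.0, 0.0], [0.0, -0.0, -1.0]]
contact_force: [-1.1, -0.7, 1.7]
gripper_width: 0.108
```

```bash
python3 -m inch '[[[0,0,0,0,0,-0.13,0],[0,0,0,0.5,0,0,0],[0,0,0,0.5,0,0,0],[0,0,0,0.5,0,0,0],[0,0,0,0.2,0,0,0]]]'
python3 -m inch '[[[0,0,0,0.3,0,0,0],[0,0,0,0.3,0,0,0],[0,0,0,0.3,0,0,0],[0,0,0,0,0,0,0],[0,0,0,0,0,0,0]]]'
python3 - <<'E'
from h import *
from go import plan
plan(500.5,103,89,1.7)
save(eyes.grab_frame('wrist'),'w14.png')
save(eyes.grab_frame('scene'),'s14.png',(250,130,430,270),4.2)
E
```

```text
time_s: 19.0
eef_pos: [465.8, 102.0, 88.6]
eef_rot: [[1.0, 0.03, 0.0], [0.03, -1.0, 0.0], [0.0, -0.0, -1.0]]
contact_force: [-0.3, -0.8, -3.0]
gripper_width: 0.106
time_s: 19.62
eef_pos: [474.1, 102.2, 88.5]
eef_rot: [[1.0, 0.03, -0.0], [0.03, -1.0, -0.0], [-0.0, 0.0, -1.0]]
contact_force: [0.4, 0.9, -1.4]
gripper_width: 0.105
t 19.62 pos [474.1 102.2  88.5] yaw 1.7 tilt [-0.01 -0.  ] F [ 0.4  0.9 -1.4] g 0.105
shift cm (now axes) [ 2.64 -0.01 -0.05] rotvec [0. 0. 0.] | shift after turn [ 2.64 -0.01 -0.05]
```

View pics/w14.png

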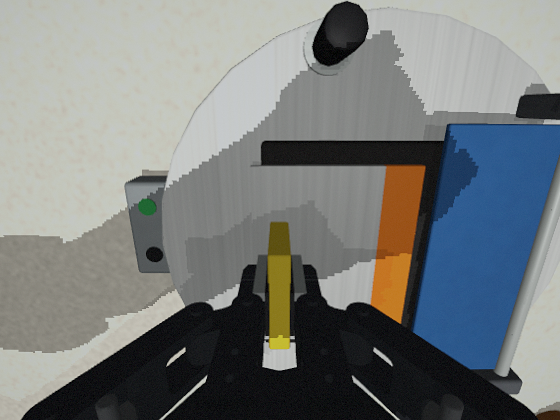

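View pics/s14.png

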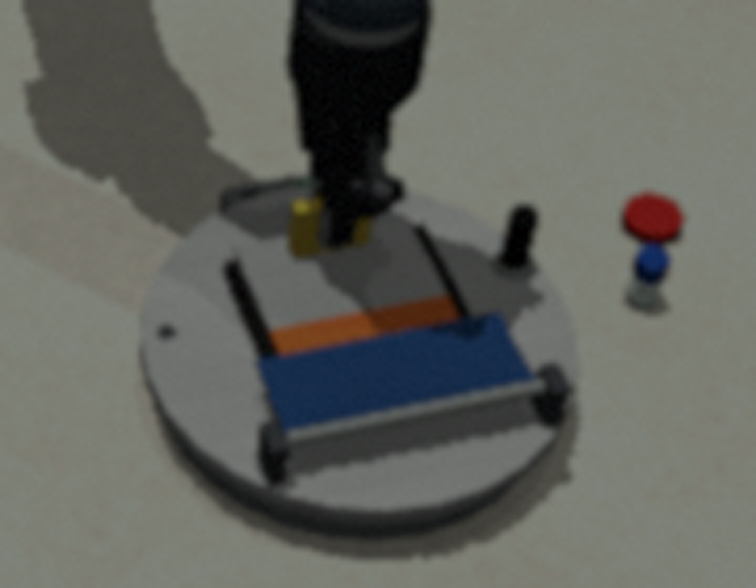

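```bash
python3 -m inch '[[[0,0,0,0.3,0,0,0],[0,0,0,0.3,0,0,0],[0,0,0,0.3,0,0,0],[0,0,0,0.3,0,0,0],[0,0,0,0,0,0,0]]]'
python3 -m inch '[[[0,0,0,0.3,0,0,0],[0,0,0,0.3,0,0,0],[0,0,0,0.3,0,0,0],[0,0,0,0.3,0,0,0],[0,0,0,0.2,0,0,0]]]'
python3 - <<'E'
from h import *
from go import plan
import pickle
plan(500.5,103,89,1.7)
m=eyes.camera_model('wrist');im=eyes.grab_frame('wrist');save(im,'w15.png')
np.save('w15.npy',im);pickle.dump(m,open('w15.pkl','wb'))
save(eyes.grab_frame('scene'),'s15.png',(250,130,430,270),4.2)
E
```

```text
time_s: 20.35
eef_pos: [486.6, 102.6, 88.6]
eef_rot: [[1.0, 0.03, 0.0], [0.03, -1.0, 0.0], [0.0, -0.0, -1.0]]
contact_force: [-0.2, 0.1, -2.1]
gripper_width: 0.111
time_s: 20.98
eef_pos: [500.5, 103.0, 88.6]
eef_rot: [[1.0, 0.03, 0.0], [0.03, -1.0, 0.0], [0.0, -0.0, -1.0]]
contact_force: [0.2, 0.1, -3.2]
gripper_width: 0.105
t 20.98 pos [500.5 103.   88.6] yaw 1.7 tilt [0.01 0.01] F [ 0.2  0.1 -3.2] g 0.105
shift cm (now axes) [-0.   -0.   -0.04] rotvec [-0. -0.  0.] | shift after turn [-0.   -0.   -0.04]
```

View pics/w15.png

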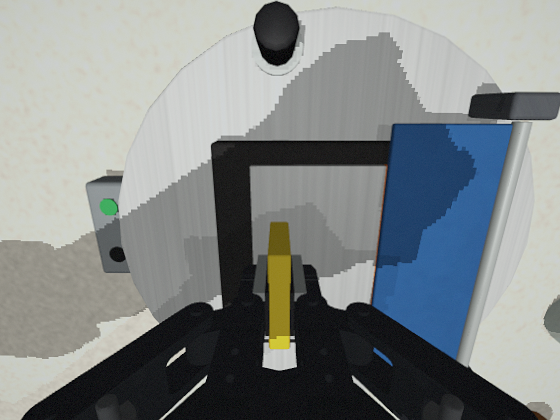

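View pics/s15.png

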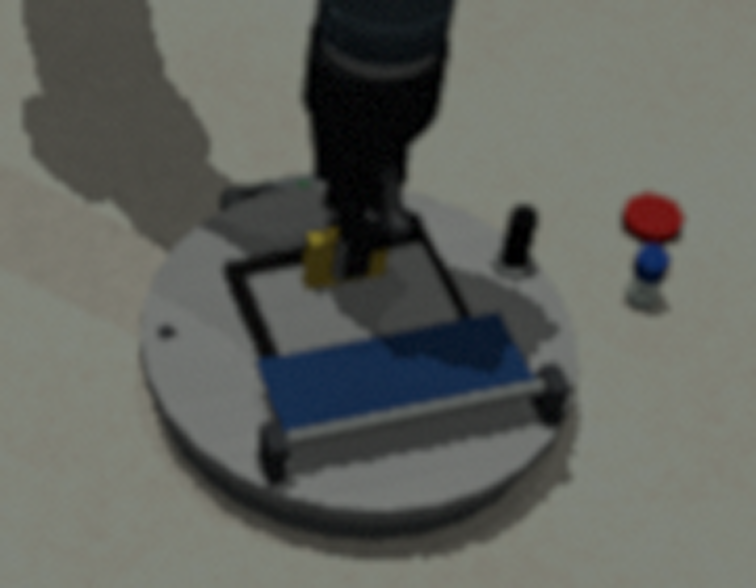

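```bash
python3 - <<'E'
from h import *
import pickle
m=pickle.load(open('w15.pkl','rb'))
a=p2w(m,[(212,142)],60)[0];b=p2w(m,[(250,166),(386,166)],65.4);print(a,b,b[0]-a)
e=p2w(m,[(392,125),(371,310)],72);print(e,np.degrees(np.arctan2(-(e[0]-e[1])[0],(e[0]-e[1])[1])))
E
```

```text
[463.67005706 168.21642305  60.        ] [[483.73372136 157.38583484  65.4       ]
 [553.109309   159.56705752  65.4       ]] [ 20.0636643  -10.83058821   5.4       ]
[[550.70972604 180.0828714   72.        ]
 [554.35111942  76.78044043  72.        ]] 2.0188307368585994
```

```bash
python3 -m inch '[[[0,0,0,0.2,0,0,0],[0,0,0,0,0,0.1,0],[0,0,0,0,0,0,0],[0,0,0,0,0,0.1,0],[0,0,0,0,0,0,0]]]'
python3 -m inch '[[[0,0,0,0,0,0.1,0],[0,0,0,0,0,0,0],[0,0,0,0,0,0.1,0],[0,0,0,0,0,0,0],[0,0,0,0,0,0,0]]]'
```

```text
time_s: 21.7
eef_pos: [502.4, 103.0, 86.9]
eef_rot: [[1.0, 0.03, 0.0], [0.03, -1.0, -0.0], [0.0, 0.0, -1.0]]
contact_force: [-1.1, -1.6, 2.5]
gripper_width: 0.105
time_s: 22.32
eef_pos: [502.4, 103.1, 85.0]
eef_rot: [[1.0, 0.03, 0.0], [0.03, -1.0, -0.0], [0.0, 0.0, -1.0]]
contact_force: [-1.8, -0.5, 6.5]
gripper_width: 0.104
```

```bash
python3 -m inch '[[[0,0,0,0,0,0.1,0],[0,0,0,0,0,0,0],[0,0,0,0,0,0.05,0],[0,0,0,0,0,0,0],[0,0,0,0,0,0,0]]]'
python3 - <<'E'
from h import *
from go import plan
import pickle
plan(500.5,103,89,1.7)
m=eyes.camera_model('wrist');im=eyes.grab_frame('wrist');save(im,'w16.png')
save(eyes.grab_frame('scene'),'s16.png',(250,130,430,270),4.2)
for i in range(4): print(telemetry.get_state()['contact_force'])
E
```

```text
time_s: 22.95
eef_pos: [502.4, 103.1, 83.9]
eef_rot: [[1.0, 0.03, 0.0], [0.03, -1.0, -0.001], [0.0, 0.001, -1.0]]
contact_force: [-3.4, -1.9, 8.4]
gripper_width: 0.109
t 22.95 pos [502.4 103.1  83.9] yaw 1.7 tilt [ 0.01 -0.04] F [-3.4 -1.9  8.4] g 0.109
shift cm (now axes) [-0.19  0.   -0.51] rotvec [ 0. -0.  0.] | shift after turn [-0.19  0.   -0.51]
[-3.66806309 -1.18907001  8.86622897]
[-3.66806309 -1.18907001  8.86622897]
[-3.66806309 -1.18907001  8.86622897]
[-3.66806309 -1.18907001  8.86622897]
```

View pics/w16.png

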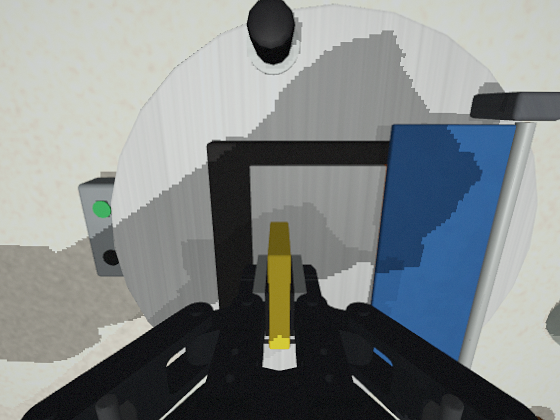

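View pics/s16.png

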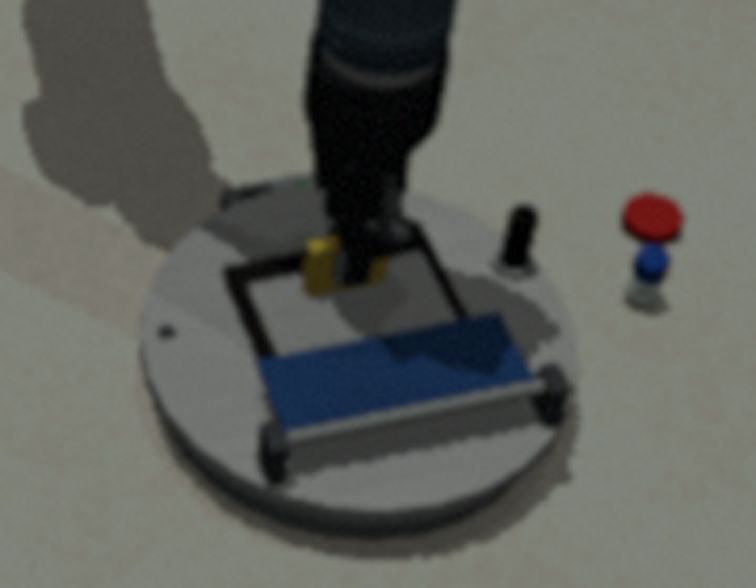

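```bash
python3 -m inch '[[[0,0,0,0,0,0,0],[0,0,0,0,0,0,0],[0,0,0,0,0,0,0],[0,0,0,0,0,0,0],[0,0,0,0,0,0,0]]]'
python3 - <<'E'
from h import *
m=eyes.camera_model('wrist');eyes.grab_frame('wrist')
a=p2w(m,[(208,142)],56.3)[0];b=p2w(m,[(250,166)],60.3)[0];print(b-a)
e=p2w(m,[(392,125),(372,304)],72);print(np.degrees(np.arctan2(-(e[0]-e[1])[0],(e[0]-e[1])[1])))
print(p2w(m,[(270,22)],90))
from workcell import ctrl
print(ctrl.sign_off(), telemetry.get_state()['contact_force'])
E
```

```text
time_s: 23.68
eef_pos: [502.4, 103.1, 83.8]
eef_rot: [[1.0, 0.03, 0.0], [0.03, -1.0, -0.001], [0.0, 0.001, -1.0]]
contact_force: [-3.4, -0.5, 8.3]
gripper_width: 0.105
[ 21.84344186 -10.95073177   4.        ]
2.143565348907391
[[495.43057756 215.15349179  90.        ]]
the job is handed in; nothing more can be done
the job is handed in; nothing more can be done
```

I turned the turntable by its post to the stop, where the side force rose to about 12 N. I then gripped the strip by its yellow tab, slid it level under the blue plate and pressed it onto the pad. The job was handed in at about 24 s with the strip still gripped and held down. The sign-off gave no verdict.

Last checks, all within the limits:
- **Under the plate:** the orange edge is about 22 mm in and the orange band is hidden. The edge is centred to about 1 mm. It is square to within about 0.5°: the strip sits at 1.7° by the tool's own reading, the plate at 2.1° by the wrist camera.
- **Blue plate:** it showed no lift in the pictures.
- **Pressing:** the strip was pressed down about 3.7 mm from where it first touched. The wrist read 8.3–8.9 N upward, which is about 10.5 N on the pad once the strip's weight is counted.
- **Turntable:** the post was at about (495, 215) mm, its expected place at the stop.
- **Grip:** the fingers were closed on the tab at about 9 mm opening.

Two readings disagreed slightly or were less certain:
- The top and wrist cameras differed by about 3 mm on where the plate's edge lies. I used a value between the two.
- A sideways force of about 3.5 N remained on the tool while pressing, too small to turn the platter.

I did not measure the jars, vial, tape, red cap or wrench again at the end. The vial and red cap looked unmoved in the last pictures, and the arm stayed clear of all of them.

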